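# Sort inspected balm jars, shut the packing drawer and clamp it

### The job

Sort the inspected balm jars by the tag on their lids: every jar with a round green dot goes upright into its own nest of the open packing drawer, every jar with a red strip across the lid goes upright into its own nest of the reject tray. Once all are sorted, push the drawer fully shut, then turn its clamp knob clockwise to the stop to lock it; leave the other things on the table where they are.

Things in the scene. Friction and masses are not known exactly. Their poses are not given: they have to be found in the camera images.
- good0: low round balm jar, 50 mm across, 46 mm tall, about 90 g: clear yellowish glass, dark green label band, brass screw lid 14 mm high; a round green paper dot 20 mm across stuck on the middle of its lid (passed). Origin: centre of the underside, z up. May be absent
- good1: low round balm jar, 50 mm across, 46 mm tall, about 90 g: clear yellowish glass, dark green label band, brass screw lid 14 mm high; a round green paper dot 20 mm across stuck on the middle of its lid (passed). Origin: centre of the underside, z up. May be absent
- good2: low round balm jar, 50 mm across, 46 mm tall, about 90 g: clear yellowish glass, dark green label band, brass screw lid 14 mm high; a round green paper dot 20 mm across stuck on the middle of its lid (passed). Origin: centre of the underside, z up. May be absent
- good3: low round balm jar, 50 mm across, 46 mm tall, about 90 g: clear yellowish glass, dark green label band, brass screw lid 14 mm high; a round green paper dot 20 mm across stuck on the middle of its lid (passed). Origin: centre of the underside, z up. May be absent
- bad0: low round balm jar, 50 mm across, 46 mm tall, about 90 g: clear yellowish glass, dark green label band, brass screw lid 14 mm high; a red paper strip 44 x 12 mm stuck right across its lid (rejected). Origin: centre of the underside, z up. May be absent
- bad1: low round balm jar, 50 mm across, 46 mm tall, about 90 g: clear yellowish glass, dark green label band, brass screw lid 14 mm high; a red paper strip 44 x 12 mm stuck right across its lid (rejected). Origin: centre of the underside, z up. May be absent
- bad2: low round balm jar, 50 mm across, 46 mm tall, about 90 g: clear yellowish glass, dark green label band, brass screw lid 14 mm high; a red paper strip 44 x 12 mm stuck right across its lid (rejected). Origin: centre of the underside, z up. May be absent
- drawer_mid (a point): centre of the row of the four nests of the packing drawer, on their floor; moves with the drawer. Nests are square, 60 x 60 mm, with centres at -96, -32, 32 and 96 mm along this point's y; floor 8 mm above the table, rims and 4 mm dividers 14 mm higher. Its x points away from the robot, into the unit
- tray_mid (a point): centre of the row of the three nests of the reject tray, on their floor: a fixed grey plastic tray 200 x 72 mm. Nests are square, 60 x 60 mm, with centres at -64, 0 and 64 mm along this point's x; floor 6 mm above the table, rims and 4 mm dividers 14 mm higher
- drawer_handle (a point): middle of the drawer's handle, a steel bar 100 mm long along y and 10 mm thick, 16 mm above the table, 32 mm in front of the drawer's front; shutting the drawer moves it along the point's +x
- drawer (a joint): the plywood packing drawer: 0 = fully shut, 0.12 m = fully out towards the robot; starts drawn out. Slides with about 2.5 N of friction (and 8 N per m/s of drag) and stays where it is left; its nests, with 46 mm jars standing in them, pass under the unit's clear cover, whose underside is 62 mm above the table
- clamp (a joint): the drawer's clamp knob on top of the unit, turning about the vertical: 0 = free, grows clockwise seen from above, 1.4 rad = stop = locked. Friction 0.04 N m; stays where it is left
- clamp_grip (a point): on the knob's axis at the height to grip, 107 mm above the table: the knob's black bar grip is 42 mm long, 14 mm wide, its top 7 mm above this point and the disc below it 23 mm below this point; the point turns with the knob, the bar lies along its x (along the drawer's travel at 0)
- unit: the packing unit, fixed: grey sides and a clear cover 290 mm wide (y), 136 mm deep (x), 70 mm high. Origin: centre of its front edge on the table; x points away from the robot into the unit. The open drawer stands out in front of it
- sticker_roll: bystander among the jars: paper roll lying flat, 58 mm across, 22 mm high, origin under its centre
- carton: bystander among the jars: small cardboard box 46 x 34 x 42 mm high, origin under its centre
- pump_a: bystander at the back: dark pump bottle 68 mm across, 198 mm tall, origin under its centre
- rollon_a: bystander at the back: slim roll-on bottle 24 mm across, 75 mm tall, origin under its centre
- rollon_b: bystander at the back: slim roll-on bottle like rollon_a
- mug: bystander at the left: white mug 80 mm across, 90 mm tall, origin under its centre

How it is judged:
By the outcome, as a careful person would: the job done as asked, in the order asked, and still so for the second after the job is handed in, with the robot touching nothing.
Of good0, good1, good2, good3 only 3 to 4 are there at a start; the rules pass over those that are not, and their reading is None.
Of bad0, bad1, bad2 only 2 to 3 are there at a start; the rules pass over those that are not, and their reading is None.
At some moment in a run one of good0, good1, good2, good3, bad0, bad1, bad2 may be knocked a few centimetres aside while the robot is not near it.
Once in a run the grip may slacken for a moment while it holds something.
It also fails if it takes over 208 s, if anything falls off the work surface, if the arm or the gripper's body presses on something with over 40 N, if the wrist force passes 120 N, or if a joint passes its speed limit or range.

### The arm

A 6-joint arm with a two-finger parallel gripper is mounted at the origin on the work surface. World frame = base frame: x ahead of the robot, y to its left, z up, the work surface at z = 0. Lengths are in mm, angles in rad, forces in N, time in s.
With the tool pointing down it reaches from about 275 to 725 mm from the base axis. Payload 5.6 kg.
Tool frame: the origin (TCP) lies at the centre of the arm's flange, where the gripper is bolted on; the fingertips stand 173 mm ahead of it and the grasp point (between the pads) lies 155 mm ahead of it (env.nose_length is the distance from the TCP to the fingertips, in mm); z points along the fingers, y is the line along which they close (so a half turn about z gives the same grasp; the last joint's range is limited). The gripper opens to 85 mm and grips with 20 to 120 N. Pads are 22 mm wide; open, the fingers measure 114 mm over their backs; the gripper's body (76 mm by 85 mm) begins 54 mm behind the grasp point. The pads swing forward as they close: fully open they stand 13 mm farther back than shut.
Start: joints at [-1.01, 0.255, 0.108, 0, -1.424, -0.285], TCP at [149.795, -529.202, 404.683] pointing down, gripper open.
Joint ranges: [-2.95, 2.95], [-1.21, 1.97], [-1.09, 1.5], [-2.87, 1.71], [-2.94, -0.07], [-3.05, 3.05]. Speed limits (rad/s): [2.57, 2.57, 3.14, 3.14, 3.14, 3.14].

### API

Orientations are given as a unit quaternion [w, x, y, z].
In Python, from plant import env, camera, get_calibration gives the robot as it stands.
- The arm moves only by the tool carry_out, never from a script. Its argument "moves" is a list of rows, each a list of 5 numbers: the closure, from -1 (fully open) to 1 (shut), so that 0 is half open, then the shift along the tool's x, y, z in m, then the turn about the tool's z in rad. A call has 1 to 10 rows; each row shifts and turns the commanded pose from where the row before left it, along the tool's axes as they then stand; what a row does not reach is not made up. A row lasts 1/10 s, in which the tool goes at most 50 mm and 8.59 degrees, less where a joint would pass 70% of its speed; a pose out of reach is approached as far as the arm can. A call is refused whole if a number of a shift passes 0.05 or a number of a turn 0.15, either way. A call with a gripper value outside its range is refused whole. The fingers move at their own pace and stop on an object; "newtons" is the grip in N (left out, the last holds). Time passes only in rows, so rows that do not move let the fingers close. It gives the time, the measured TCP pose, the force, the opening and the grip force at its end, in the units of the state.
- env.get_state(): the state, without advancing time (a new reading comes with each control period).
- camera(name): name is "scene" or "top"; returns (picture, depth): 480x640x3 uint8, red, green, blue; 480x640 float32, mm along the optical axis (not along the pixel's ray), 0 where there is no reading.
- get_calibration(name): a dict with "fx", "fy", "cx", "cy" (pixels), "world_from_camera" (4x4, takes a point from camera to world coordinates). Camera axes: x right, y up, looking along -z (the intrinsics and any distortion apply to the point x, -y, -z); pixel columns grow to the right and rows downward; lengths in mm; the calibration is good to about 2 mm. A picture is of the moment at which its call begins. get_calibration takes no time and is no camera call.
- env.close_job(): hands the job in; it is judged then, once.
The state is a dict: "time": time; "joint_pos": joint angles; "dq": joint speeds; "joint_torque": joint torques, N m; "position": TCP position; "ee_rot": TCP orientation; "contact_force": force on the tool from outside, world axes, zero at the start; "torque": the same for the moment, N m; "grip_width": finger opening in mm; "finger_force": force on a finger pad.
Only numpy, scipy, OpenCV 4.12 (cv2) and the standard library are available. Lean on these libraries where they do the work, as an engineer would, in place of code of your own. Each camera call takes 0.05 s, during which the arm holds its last target. There are 200 camera calls.

## Working session

There is one attempt and no reset: what is moved stays moved. The work goes in short steps, Python scripts to look and compute and a tool call to move; the robot and the scene stay as the last step left them, time stands still between calls to the robot, and variables do not carry over. Pictures are saved under pics/ and viewed, at most 14 in all, crops included, and the job is handed in when it is done.

Besides the shell and the picture viewer there is one more tool, called after "Request:" as name(argument=value, ...) on one line, values as JSON. carry_out: Moves the arm, as the interface text tells. Its arguments: {"type":"object","properties":{"moves":{"type":"array","items":{"type":"array","items":{"type":"number"}}},"newtons":{"type":"number"}},"required":["moves"]}

```bash
mkdir -p pics
cat > h.py <<'E'
from plant import env, camera, get_calibration
import numpy as np, cv2
def snap(name,fn=None):
    p,d=camera(name)
    if fn: cv2.imwrite('pics/'+fn,p[:,:,::-1])
    return p,d
def px2w(name,u,v,z=None,depth=None):
    c=get_calibration(name);T=np.array(c['world_from_camera'])
    r=np.array([(u-c['cx'])/c['fx'],-(v-c['cy'])/c['fy'],-1.])
    w=T[:3,:3]@r;o=T[:3,3]
    s=depth if depth is not None else (z-o[2])/w[2]
    return o+s*w
E
python3 - <<'E'
from h import *
for n in('scene','top'):
    p,d=snap(n,n+'0.png');np.save('pics/'+n+'_d.npy',d);c=get_calibration(n);print({k:np.round(v,3) if k!='x' else v for k,v in c.items()})
print(env.get_state(),env.nose_length)
E
```

```text
{'fx': np.float64(477.808), 'fy': np.float64(477.808), 'cx': np.float64(320.349), 'cy': np.float64(238.045), 'world_from_camera': array([[-1.690000e-01, -5.940000e-01,  7.870000e-01,  1.379163e+03],
       [ 9.860000e-01, -1.080000e-01,  1.300000e-01,  1.762170e+02],
       [ 8.000000e-03,  7.970000e-01,  6.040000e-01,  6.892510e+02],
       [ 0.000000e+00,  0.000000e+00,  0.000000e+00,  1.000000e+00]])}
{'fx': np.float64(483.133), 'fy': np.float64(483.133), 'cx': np.float64(322.496), 'cy': np.float64(243.308), 'world_from_camera': array([[ 1.300000e-02,  9.980000e-01, -5.700000e-02,  5.297290e+02],
       [-1.000000e+00,  1.400000e-02,  8.000000e-03,  6.901300e+01],
       [ 8.000000e-03,  5.700000e-02,  9.980000e-01,  1.317942e+03],
       [ 0.000000e+00,  0.000000e+00,  0.000000e+00,  1.000000e+00]])}
{'time': 0.1, 'joint_pos': array([-1.01041722e+00,  2.55696026e-01,  1.07093100e-01, -4.11571631e-04,
       -1.42389973e+00, -2.84595517e-01]), 'dq': array([ 0.00022709,  0.00019095,  0.0028077 , -0.00024705,  0.00246003,
        0.00057596]), 'joint_torque': array([-5.18795845e-03, -3.87602520e+01,  2.38470536e+01,  5.37804857e+00,
       -3.81054808e-03,  1.29838316e-06]), 'position': array([ 149.78099105, -529.05325425,  403.86709543]), 'ee_rot': array([-1.64177408e-04, -1.37425168e-01,  9.90511764e-01,  8.61607841e-04]), 'contact_force': array([-0.17054047,  0.48406745,  0.40826348]), 'torque': array([ 0.00054004,  0.00725738, -0.04378453]), 'finger_force': 0.0, 'grip_width': 85.24068189386655} 173.4
```

View pics/top0.png

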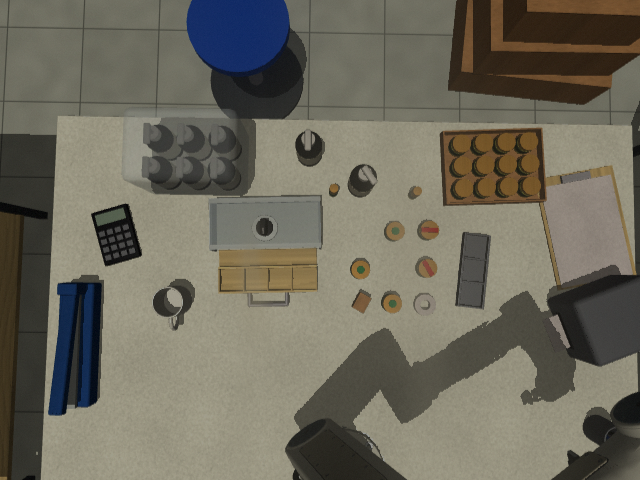

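View pics/scene0.png

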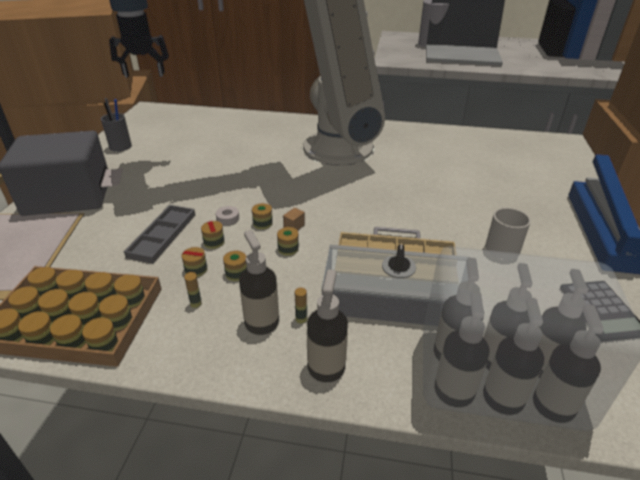

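Top view: green-dot jars at about (395,231), (360,269) and (392,303), red-strip jars at (428,230) and (427,267). The drawer is around (268,277), the tray at (473,270) and the knob at (265,227). I'll enlarge the crop to read these more closely.

Run:
```python
import cv2
p=cv2.imread('pics/top0.png')
cv2.imwrite('pics/c1.png',cv2.resize(p[180:320,200:400],None,fx=4,fy=4,interpolation=cv2.INTER_CUBIC))
cv2.imwrite('pics/c2.png',cv2.resize(p[180:320,340:500],None,fx=4,fy=4,interpolation=cv2.INTER_CUBIC))
```

```text
(no output)
```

View pics/c1.png

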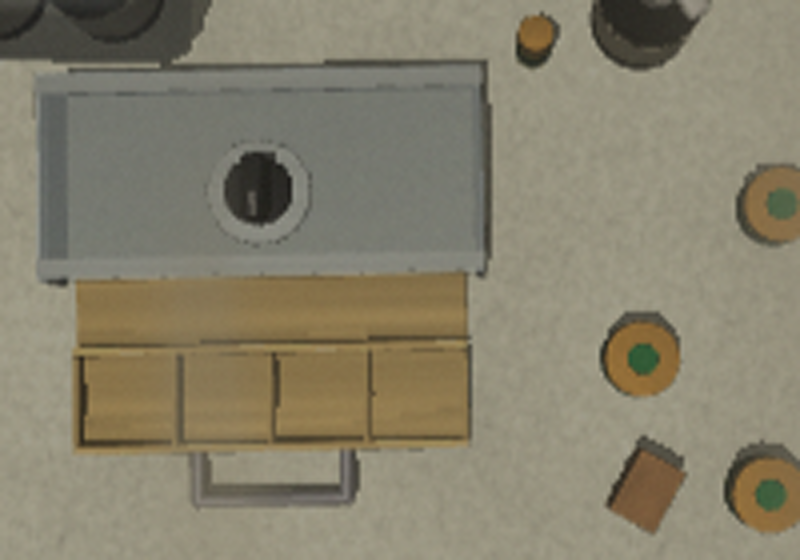

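View pics/c2.png

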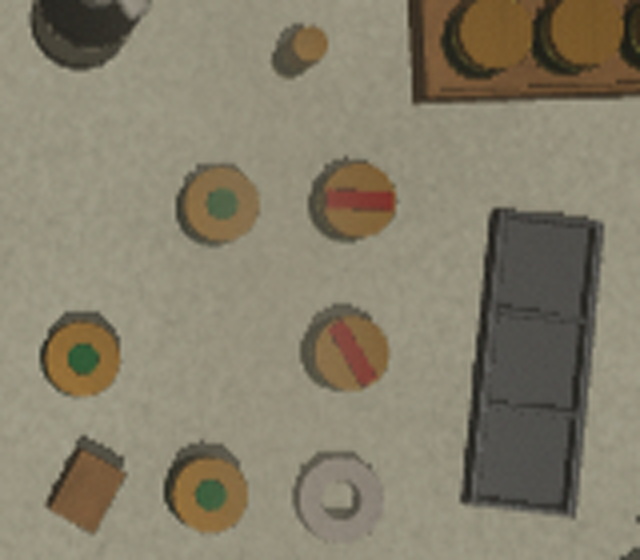

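```bash
cat >> h.py <<'E'
def crop2w(x,y,z,ox,oy=180): return px2w('top',ox+(x+.5)/4-.5,oy+(y+.5)/4-.5,z)
E
python3 - <<'E'
from h import *
np.set_printoptions(suppress=True,precision=1)
for n,x,y,z in [('gA',222,204,46),('gB',83,358,46),('gC',211,494,46),('bA',361,200,46),('bB',352,352,46),('carton',88,488,42),('roll',339,497,22),('t1',492,208,20),('t2',602,222,20),('t3',577,515,20),('t4',462,502,20)]: print(n,crop2w(x,y,z,340))
for n,x,y,z in [('dr TL',75,346,22),('TR',471,342,22),('BR',471,446,22),('BL',75,451,22),('div',180,400,22),('div',274,398,22),('div',370,395,22),('handle',273,494,21),('knobdisc',259,193,84),('knobtop',258,188,114),('unitBL',38,279,70),('unitBR',488,272,70),('TL',38,75,70),('TR',488,62,70)]: print(n,crop2w(x,y,z,200))
d=np.load('pics/top_d.npy')
for u,v in [(360,269),(395,231),(392,303),(428,230),(427,267),(268,300),(473,270),(265,227),(233,278),(300,300)]: print(u,v,px2w('top',u,v,depth=d[v,u]))
E
```

```text
gA [ 639.1 -132.3   46. ]
gB [536.2 -41.3  46. ]
gC [ 448.3 -126.    46. ]
bA [ 643.  -224.4   46. ]
bB [ 542.5 -218.5   46. ]
carton [450.9 -45.6  42. ]
roll [ 445.9 -215.3   22. ]
t1 [ 641.2 -319.    20. ]
t2 [ 632.7 -393.4   20. ]
t3 [ 435.8 -375.3   20. ]
t4 [ 443.4 -298.2   20. ]
dr TL [539.3 336.8  22. ]
TR [545.5  72.1  22. ]
BR [476.1  71.1  22. ]
BL [469.4 335.   22. ]
div [504.2 265.9  22. ]
div [506.3 203.2  22. ]
div [509.2 139.1  22. ]
handle [442.5 202.7  21. ]
knobdisc [638.2 208.9  84. ]
knobtop [638.7 206.2 114. ]
unitBL [581.8 351.8  70. ]
unitBR [590.2  61.6  70. ]
TL [714.2 355.3  70. ]
TR [727.   63.4  70. ]
360 269 [536.5 -40.1  48.3]
395 231 [ 638.1 -132.1   45.4]
392 303 [ 448.7 -124.9   46.7]
428 230 [ 641.5 -218.1   51.6]
427 267 [ 544.1 -215.6   51.6]
268 300 [449.5 204.7  -0.1]
473 270 [ 538.1 -350.7    7.2]
265 227 [637.6 203.8 116. ]
233 278 [507.8 299.6   7. ]
300 300 [450.5 118.   -1.7]
```

```bash
cat >> h.py <<'E'
np.set_printoptions(suppress=True,precision=1)
def theta(q):
    w,x,y,z=q; return np.arctan2(2*(x*y+w*z),1-2*(y*y+z*z))
def go(x,y,z,th=None):
    "z = TCP height; prints turn needed and shifts in tool axes (mm), after the turn"
    s=env.get_state();p=s['position'];t0=theta(s['ee_rot'])
    if th is None: th=t0
    d=np.array([x,y,z])-p
    tx=d[0]*np.cos(th)+d[1]*np.sin(th); ty=d[0]*np.sin(th)-d[1]*np.cos(th)
    turn=-((th-t0+np.pi)%(2*np.pi)-np.pi)
    print('turn %.3f  tool x %.1f y %.1f z %.1f | pos'%(turn,tx,ty,-d[2]),p,'th %.3f t %.1f w %.1f f %.1f'%(t0,s['time'],s['grip_width'],s['finger_force']),s['contact_force'])
TH_D=-1.544; TH_T=-3.24
def jars(fn=None):
    p,_=snap('top',fn);h=cv2.cvtColor(p,cv2.COLOR_RGB2HSV)
    for nm,m in(('green',cv2.inRange(h,(55,90,40),(90,255,255))),('red',cv2.inRange(h,(0,130,90),(6,255,255))|cv2.inRange(h,(172,130,90),(180,255,255)))):
        n,l,st,c=cv2.connectedComponentsWithStats(m[190:330,200:500].copy())
        for i in range(1,n):
            if st[i,4]>12: print(nm,st[i,4],c[i]+[200,190],px2w('top',c[i][0]+200,c[i][1]+190,46))
E
python3 -c "
from h import *
jars();go(639,-132,250,TH_D)"
```

```text
green 38 [360.2 269.2] [536.  -40.7  46. ]
green 14 [390.7 302.8] [ 449.1 -121.6   46. ]
red 62 [429.7 229.5] [ 643.5 -223.9   46. ]
red 59 [427.9 268.2] [ 541.  -219.3   46. ]
turn -1.322  tool x -383.8 y -499.7 z 154.0 | pos [ 149.8 -529.1  404. ] th -2.866 t 0.1 w 85.4 f 0.0 [ 0.3 -0.6  0.3]
```

Request:
carry_out(moves=[[-0.55,0,0,0.012,-0.147],[-0.55,0,0,0.012,-0.147],[-0.55,0,0,0.012,-0.147],[-0.55,0,0,0.012,-0.147],[-0.55,0,0,0.012,-0.147],[-0.55,0,0,0.012,-0.147],[-0.55,0,0,0.012,-0.147],[-0.55,0,0,0.012,-0.147],[-0.55,0,0,0.012,-0.147]], newtons=40)

```text
time: 1.05
position: [149.7, -529.1, 295.9]
ee_rot: [-0.0, 0.719, -0.695, -0.0]
contact_force: [-0.6, 0.1, 0.5]
grip_width: 66.5
finger_force: 0.0
```

```bash
python3 -c "
from h import *
go(639,-132,250,TH_D)"
```

```text
turn 0.007  tool x -383.8 y -499.7 z 45.9 | pos [ 149.7 -529.1  295.9] th -1.537 t 1.1 w 66.5 f 0.0 [-0.6  0.1  0.5]
```

Request:
carry_out(moves=[[-0.55,-0.024,-0.0312,0,0],[-0.55,-0.024,-0.0312,0,0],[-0.55,-0.024,-0.0312,0,0],[-0.55,-0.024,-0.0312,0,0],[-0.55,-0.024,-0.0312,0,0],[-0.55,-0.024,-0.0312,0,0],[-0.55,-0.024,-0.0312,0,0],[-0.55,-0.024,-0.0312,0,0]])

```text
time: 1.85
position: [394.9, -329.0, 296.6]
ee_rot: [0.0, 0.717, -0.697, -0.0]
contact_force: [1.2, -1.0, 0.1]
grip_width: 66.0
finger_force: 0.0
```

Request:
carry_out(moves=[[-0.55,-0.024,-0.0312,0,0],[-0.55,-0.024,-0.0312,0,0],[-0.55,-0.024,-0.0312,0,0],[-0.55,-0.024,-0.0312,0,0],[-0.55,-0.024,-0.0312,0.006,0],[-0.55,-0.024,-0.0312,0.01,0],[-0.55,-0.024,-0.0312,0.014,0],[-0.55,-0.024,-0.0312,0.016,0],[-0.55,0,0,0,0],[-0.55,0,0,0,0]])

```text
time: 2.85
position: [638.3, -130.7, 249.2]
ee_rot: [0.001, 0.717, -0.697, -0.001]
contact_force: [-0.9, -0.4, 0.4]
grip_width: 66.1
finger_force: 0.0
```

```bash
sed -i 's/(55,90,40)/(50,60,40)/' h.py; python3 -c "
from h import *
go(639,-132,189,TH_D);jars()
snap('scene','s1.png')"
```

```text
turn 0.002  tool x 1.4 y -0.7 z 60.2 | pos [ 638.3 -130.7  249.2] th -1.542 t 2.9 w 66.1 f 0.0 [-0.9 -0.4  0.4]
green 38 [392.2 303.2] [ 448.1 -125.4   46. ]
red 63 [427.6 267.9] [ 541.9 -218.4   46. ]
```

View pics/s1.png

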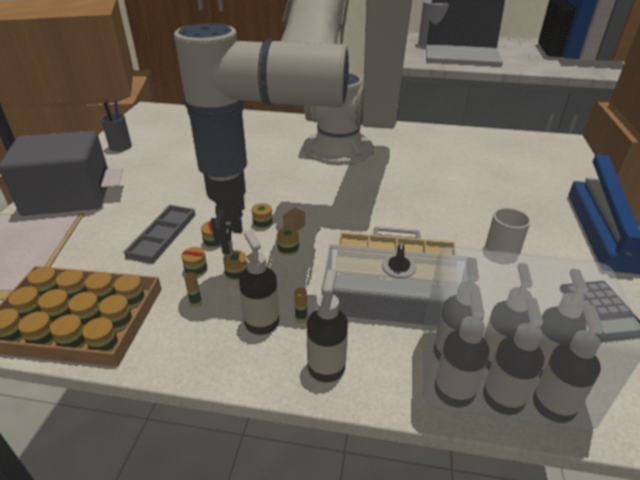

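The tool hangs right over gA (at px 235,262) and clear of the pump bottle (260,300).

Request:
carry_out(moves=[[-0.55,0.001,-0.001,0.02,0],[-0.55,0,0,0.02,0],[-0.55,0,0,0.02,0],[-0.55,0,0,0,0],[0.4,0,0,0,0],[0.4,0,0,0,0],[0.4,0,0,0,0],[0.4,0,0,0,0],[0.4,0,0,0,0]])

```text
time: 3.85
position: [639.6, -132.5, 192.4]
ee_rot: [-0.001, 0.717, -0.697, 0.001]
contact_force: [-1.4, 0.8, 6.6]
grip_width: 48.8
finger_force: 42.1
```

Request:
carry_out(moves=[[0.4,0,0,-0.02,0],[0.4,0,0,-0.03,0],[0.4,0,0,-0.03,0],[0.4,0,0,-0.03,0]])

```text
time: 4.25
position: [638.8, -132.2, 301.6]
ee_rot: [0.0, 0.717, -0.697, -0.0]
contact_force: [0.5, -0.2, -0.9]
grip_width: 48.7
finger_force: 41.6
```

```bash
python3 -c "
from h import *
go(510.2,107.8,300,TH_D)"
```

```text
turn 0.001  tool x -243.4 y 122.2 z 1.6 | pos [ 638.8 -132.2  301.6] th -1.543 t 4.2 w 48.7 f 41.6 [ 0.5 -0.2 -0.9]
```

Request:
carry_out(moves=[[0.4,-0.0304,0.0153,0,0],[0.4,-0.0304,0.0153,0,0],[0.4,-0.0304,0.0153,0,0],[0.4,-0.0304,0.0153,0,0],[0.4,-0.0304,0.0153,0,0],[0.4,-0.0304,0.0153,0,0],[0.4,-0.0304,0.0153,0,0],[0.4,-0.0304,0.0153,0,0],[0.4,0,0,0.02,0],[0.4,0,0,0.02,0]])

```text
time: 5.25
position: [509.5, 108.5, 260.9]
ee_rot: [-0.001, 0.718, -0.696, 0.0]
contact_force: [0.7, -1.0, -1.5]
grip_width: 48.8
finger_force: 41.8
```

```bash
python3 -c "
from h import *
go(510.2,107.8,202,TH_D);snap('scene','s2.png');p=cv2.imread('pics/s2.png');cv2.imwrite('pics/s2c.png',cv2.resize(p[170:330,320:480],None,fx=3.6,fy=3.6,interpolation=2))"
```

```text
turn 0.003  tool x 0.8 y -0.7 z 58.9 | pos [509.5 108.5 260.9] th -1.541 t 5.2 w 48.8 f 41.8 [ 0.7 -1.  -1.5]
```

View pics/s2c.png

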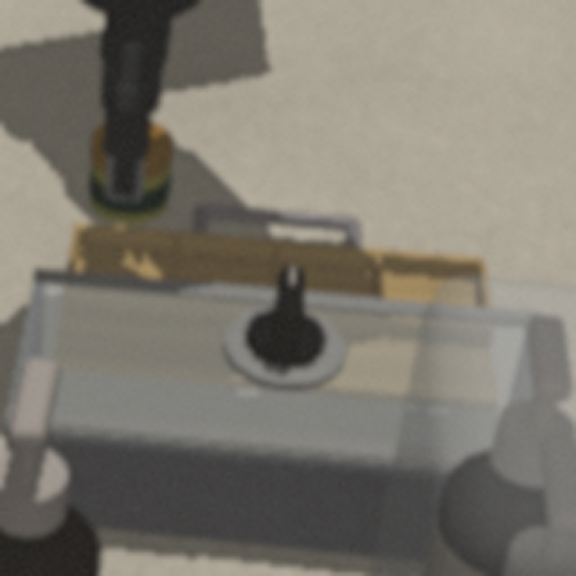

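The jar (crop 130,180) hangs over the right-most drawer nest, and the knob bar lies along the drawer's travel. I'll lower and release.

Request:
carry_out(moves=[[0.4,0.001,-0.001,0.02,0],[0.4,0,0,0.02,0],[0.4,0,0,0.01,0],[0.4,0,0,0.006,0],[0.4,0,0,0.002,0],[0.4,0,0,0,0]])

```text
time: 5.9
position: [511.2, 106.4, 203.2]
ee_rot: [-0.0, 0.717, -0.697, 0.0]
contact_force: [-0.2, -0.6, -0.9]
grip_width: 49.1
finger_force: 41.7
```

Request:
carry_out(moves=[[-0.5,0,0,0,0],[-0.5,0,0,0,0],[-0.5,0,0,0,0],[-0.5,0,0,-0.02,0],[-0.5,0,0,-0.03,0],[-0.5,0,0,-0.03,0]])

```text
time: 6.5
position: [510.8, 106.2, 283.7]
ee_rot: [0.0, 0.717, -0.697, -0.0]
contact_force: [1.0, -0.2, 0.3]
grip_width: 63.6
finger_force: 0.0
```

```bash
python3 -c "
from h import *
jars('t2.png');go(536.2,-41,250,TH_D)"
```

```text
green 39 [360.1 269.1] [536.2 -40.6  46. ]
green 38 [392.2 303.2] [ 448.1 -125.4   46. ]
red 63 [429.6 229.5] [ 643.4 -223.7   46. ]
red 49 [428.5 268.8] [ 539.5 -220.8   46. ]
turn 0.002  tool x 148.2 y -19.8 z 39.5 | pos [512.5 106.6 289.5] th -1.542 t 6.5 w 64.1 f 0.0 [1.5 0.3 5.2]
```

Request:
carry_out(moves=[[-0.55,0.0297,-0.004,0.006,0],[-0.55,0.0297,-0.004,0.008,0],[-0.55,0.0297,-0.004,0.008,0],[-0.55,0.0297,-0.004,0.008,0],[-0.55,0.0297,-0.004,0.008,0],[-0.55,0,0,0,0]])

```text
time: 7.15
position: [534.8, -44.2, 243.5]
ee_rot: [0.001, 0.716, -0.698, -0.001]
contact_force: [-0.1, 0.6, -0.2]
grip_width: 66.0
finger_force: 0.0
```

```bash
python3 -c "
from h import *
go(536.2,-41,192,TH_D)
p,_=snap('scene','s3.png');cv2.imwrite('pics/s3c.png',cv2.resize(p[130:330,140:480,::-1],None,fx=2.35,fy=2.35,interpolation=2))"
```

```text
turn -0.002  tool x -3.2 y -1.4 z 51.5 | pos [534.8 -44.2 243.5] th -1.546 t 7.2 w 66.0 f 0.0 [-0.1  0.6 -0.2]
```

View pics/s3c.png

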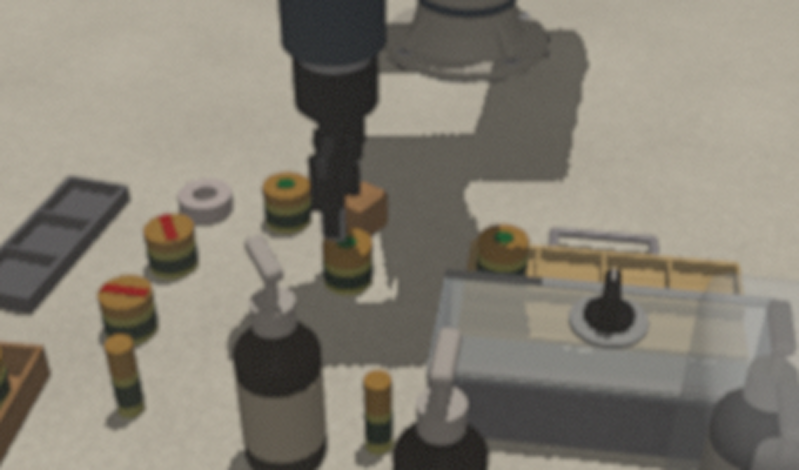

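The first jar stands in the right-most nest (crop 503,245). The fingers are over gB (345,260), and the carton (365,205) is beside the rear finger. I'll pick gB.

Request:
carry_out(moves=[[-0.55,-0.003,-0.0015,0.02,0],[-0.55,0,0,0.02,0],[-0.55,0,0,0.01,0],[-0.55,0,0,0,0],[0.4,0,0,0,0],[0.4,0,0,0,0],[0.4,0,0,0,0],[0.4,0,0,0,0],[0.4,0,0,-0.02,0],[0.4,0,0,-0.03,0]])

```text
time: 8.2
position: [535.5, -38.6, 243.5]
ee_rot: [0.002, 0.717, -0.697, -0.002]
contact_force: [1.0, 0.2, -1.4]
grip_width: 48.5
finger_force: 41.6
```

Request:
carry_out(moves=[[0.4,0,0,-0.03,0],[0.4,0,0,-0.03,0],[0.4,0,0,0,0]])

```text
time: 8.5
position: [537.7, -38.6, 309.2]
ee_rot: [-0.003, 0.717, -0.697, 0.003]
contact_force: [0.3, -0.3, -0.3]
grip_width: 49.0
finger_force: 41.7
```

```bash
python3 -c "
from h import *
go(508.5,171.8,300,TH_D);jars()"
```

```text
turn 0.002  tool x -211.1 y 23.5 z 9.2 | pos [537.7 -38.6 309.2] th -1.542 t 8.5 w 49.0 f 41.7 [ 0.3 -0.3 -0.3]
green 38 [392.2 303.2] [ 448.1 -125.4   46. ]
red 64 [429.5 229.5] [ 643.3 -223.4   46. ]
red 65 [427.7 268. ] [ 541.6 -218.6   46. ]
```

Request:
carry_out(moves=[[0.4,-0.0304,0.0034,0,0],[0.4,-0.0304,0.0034,0,0],[0.4,-0.0304,0.0034,0,0],[0.4,-0.0304,0.0034,0,0],[0.4,-0.0304,0.0034,0,0],[0.4,-0.0304,0.0034,0,0],[0.4,-0.0304,0.0034,0,0],[0.4,0,0,0.02,0],[0.4,0,0,0.02,0],[0.4,0,0,0,0]])

```text
time: 9.55
position: [505.1, 173.1, 260.6]
ee_rot: [0.004, 0.717, -0.697, -0.001]
contact_force: [-0.8, -0.1, -0.3]
grip_width: 48.9
finger_force: 41.7
```

```bash
python3 -c "
from h import *
go(508.5,173.5,202,TH_D)"
```

```text
turn 0.001  tool x -0.3 y -3.4 z 58.6 | pos [505.1 173.1 260.6] th -1.543 t 9.6 w 48.9 f 41.7 [-0.8 -0.1 -0.3]
```

Request:
carry_out(moves=[[0.4,0,-0.002,0.02,0],[0.4,0,0,0.02,0],[0.4,0,0,0.01,0],[0.4,0,0,0.006,0],[0.4,0,0,0.002,0],[0.4,0,0,0,0]])

```text
time: 10.15
position: [509.0, 173.7, 207.2]
ee_rot: [-0.0, 0.717, -0.697, 0.0]
contact_force: [0.2, -0.4, -0.6]
grip_width: 48.7
finger_force: 44.1
```

Request:
carry_out(moves=[[-0.5,0,0,0,0],[-0.5,0,0,0,0],[-0.5,0,0,0,0],[-0.5,0,0,-0.02,0],[-0.5,0,0,-0.03,0],[-0.5,0,0,-0.03,0],[-0.5,0,0,0,0]])

```text
time: 10.85
position: [510.1, 174.2, 291.6]
ee_rot: [-0.004, 0.717, -0.697, 0.002]
contact_force: [0.5, -0.1, 0.2]
grip_width: 63.7
finger_force: 0.0
```

```bash
python3 -c "
from h import *
jars();go(448.2,-125.4,250,TH_D)"
```

```text
green 40 [303.6 277.2] [512.9 107.7  46. ]
green 38 [392.2 303.2] [ 448.1 -125.4   46. ]
red 62 [429.7 229.5] [ 643.5 -223.9   46. ]
red 47 [428.5 268.8] [ 539.5 -220.8   46. ]
turn 0.001  tool x 297.6 y 69.2 z 39.2 | pos [509.4 174.  289.2] th -1.543 t 10.9 w 64.1 f 0.0 [-0.3  0.1 -0.5]
```

Request:
carry_out(moves=[[-0.55,0.0297,0.0069,0,0],[-0.55,0.0297,0.0069,0,0],[-0.55,0.0297,0.0069,0,0],[-0.55,0.0297,0.0069,0.005,0],[-0.55,0.0297,0.0069,0.005,0],[-0.55,0.0297,0.0069,0.005,0],[-0.55,0.0297,0.0069,0.005,0],[-0.55,0.0297,0.0069,0.005,0],[-0.55,0.0297,0.0069,0.005,0],[-0.55,0.0297,0.0069,0.005,0]])

```text
time: 11.9
position: [447.3, -126.3, 250.8]
ee_rot: [0.0, 0.717, -0.697, -0.0]
contact_force: [1.3, -0.6, 0.9]
grip_width: 66.3
finger_force: 0.0
```

Request:
carry_out(moves=[[-0.55,0,0,0,0],[-0.55,0,0,0,0]])

```text
time: 12.1
position: [447.7, -125.6, 251.0]
ee_rot: [0.0, 0.716, -0.698, -0.001]
contact_force: [0.0, 1.2, 0.3]
grip_width: 65.8
finger_force: 0.0
```

```bash
python3 -c "
from h import *
jars();go(448.2,-125.4,192,TH_D)
p,_=snap('scene','s4.png');cv2.imwrite('pics/s4c.png',cv2.resize(p[130:330,140:480,::-1],None,fx=2.35,fy=2.35,interpolation=2))"
```

```text
green 40 [279.1 277.8] [510.6 172.   46. ]
green 39 [303.5 277.3] [512.8 107.9  46. ]
red 64 [429.5 229.5] [ 643.3 -223.4   46. ]
red 61 [428.  268.3] [ 540.8 -219.4   46. ]
turn 0.001  tool x 0.3 y -0.2 z 59.3 | pos [ 448.  -125.1  251.3] th -1.543 t 12.2 w 66.3 f 0.0 [ 0.7 -0.   0. ]
```

View pics/s4c.png

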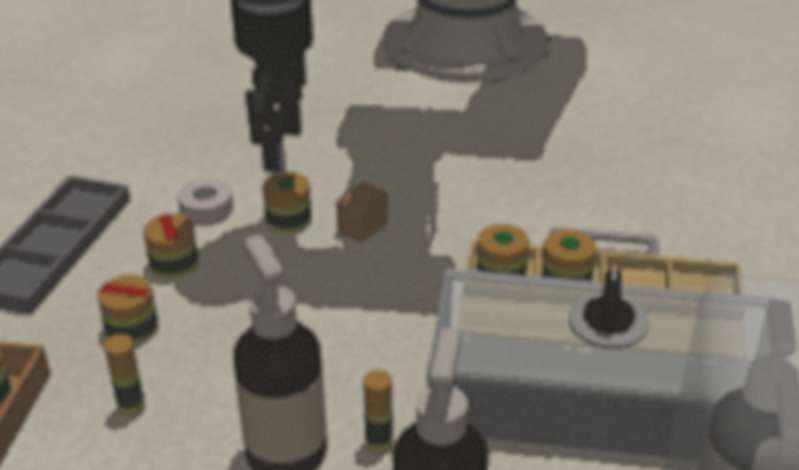

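Two jars stand upright in the drawer nests (503,245 and 568,250). The gripper is over gC (288,195).

Request:
carry_out(moves=[[-0.55,0,0,0.02,0],[-0.55,0,0,0.02,0],[-0.55,0,0,0.018,0],[-0.55,0,0,0,0],[0.4,0,0,0,0],[0.4,0,0,0,0],[0.4,0,0,0,0],[0.4,0,0,0,0],[0.4,0,0,-0.02,0],[0.4,0,0,-0.03,0]])

```text
time: 13.2
position: [447.2, -125.2, 243.0]
ee_rot: [0.001, 0.717, -0.697, -0.002]
contact_force: [0.3, 0.5, -0.1]
grip_width: 48.6
finger_force: 41.7
```

Request:
carry_out(moves=[[0.4,0,0,-0.03,0],[0.4,0,0,-0.03,0],[0.4,0,0,0,0]])

```text
time: 13.5
position: [449.3, -125.5, 308.1]
ee_rot: [-0.003, 0.717, -0.697, 0.003]
contact_force: [1.3, 0.7, -1.1]
grip_width: 49.0
finger_force: 41.7
```

```bash
python3 -c "
from h import *
go(506.7,235.8,300,TH_D)"
```

```text
turn 0.002  tool x -359.6 y -67.0 z 8.1 | pos [ 449.3 -125.5  308.1] th -1.542 t 13.5 w 49.0 f 41.7 [ 1.3  0.7 -1.1]
```

Request:
carry_out(moves=[[0.4,-0.036,-0.0067,0,0],[0.4,-0.036,-0.0067,0,0],[0.4,-0.036,-0.0067,0,0],[0.4,-0.036,-0.0067,0,0],[0.4,-0.036,-0.0067,0,0],[0.4,-0.036,-0.0067,0,0],[0.4,-0.036,-0.0067,0,0],[0.4,-0.036,-0.0067,0,0],[0.4,-0.036,-0.0067,0,0],[0.4,-0.036,-0.0067,0,0]])

```text
time: 14.5
position: [504.8, 237.9, 303.0]
ee_rot: [0.0, 0.717, -0.697, -0.0]
contact_force: [2.2, 0.5, 0.1]
grip_width: 48.9
finger_force: 41.7
```

Request:
carry_out(moves=[[0.4,0,0,0.02,0],[0.4,0,0,0.02,0],[0.4,0,0,0,0],[0.4,0,0,0,0]])

```text
time: 14.9
position: [505.0, 236.3, 263.6]
ee_rot: [0.001, 0.717, -0.697, 0.0]
contact_force: [0.3, 0.3, 0.2]
grip_width: 48.7
finger_force: 41.7
```

```bash
python3 -c "
from h import *
go(507.7,235.8,201,TH_D)"
```

```text
turn 0.001  tool x 0.6 y -2.7 z 62.6 | pos [505.  236.3 263.6] th -1.543 t 14.9 w 48.7 f 41.7 [0.3 0.3 0.2]
```

Request:
carry_out(moves=[[0.4,0.0005,-0.0025,0.02,0],[0.4,0,0,0.02,0],[0.4,0,0,0.012,0],[0.4,0,0,0.007,0],[0.4,0,0,0.003,0],[0.4,0,0,0,0],[0.4,0,0,0,0]])

```text
time: 15.6
position: [507.9, 236.4, 202.6]
ee_rot: [-0.001, 0.717, -0.697, 0.0]
contact_force: [-0.2, 0.1, 0.9]
grip_width: 48.8
finger_force: 41.8
```

Request:
carry_out(moves=[[-0.5,0,0,0,0],[-0.5,0,0,0,0],[-0.5,0,0,0,0],[-0.5,0,0,-0.02,0],[-0.5,0,0,-0.03,0],[-0.5,0,0,-0.03,0],[-0.5,0,0,0,0]])

```text
time: 16.3
position: [508.8, 236.8, 286.5]
ee_rot: [-0.004, 0.717, -0.697, 0.001]
contact_force: [0.9, 0.6, 0.2]
grip_width: 64.2
finger_force: 0.0
```

```bash
python3 -c "
from h import *
jars();go(541,-219,290,TH_T)"
```

```text
green 40 [279.1 277.5] [511.3 172.1  46. ]
green 42 [303.5 277.1] [513.3 108.1  46. ]
red 62 [429.7 229.5] [ 643.4 -224.    46. ]
red 44 [428.6 268.7] [ 539.6 -221.    46. ]
turn 1.697  tool x -77.5 y -450.1 z -6.0 | pos [508.1 236.5 284. ] th -1.543 t 16.4 w 64.2 f 0.0 [ 0.2 -0.3 -1.2]
```

Request:
carry_out(moves=[[-0.55,0.038,-0.0017,0,0],[-0.55,0.038,-0.0017,0,0],[-0.55,0.038,-0.0017,0,0],[-0.55,0.038,-0.0017,0,0],[-0.55,0.038,-0.0017,0,0],[-0.55,0.038,-0.0017,0,0],[-0.55,0.038,-0.0017,0,0],[-0.55,0.038,-0.0017,0,0],[-0.55,0.038,-0.0017,0,0],[-0.55,0.038,-0.0017,0,0]])

```text
time: 17.35
position: [534.7, -144.8, 280.6]
ee_rot: [0.0, 0.717, -0.697, -0.001]
contact_force: [0.1, 1.1, 0.0]
grip_width: 66.0
finger_force: 0.0
```

Request:
carry_out(moves=[[-0.55,0.038,-0.0017,0,0],[-0.55,0.038,-0.0017,0,0],[-0.55,0,0,0,0.14],[-0.55,0,0,0,0.14],[-0.55,0,0,0,0.14],[-0.55,0,0,0,0.14],[-0.55,0,0,0,0.14],[-0.55,0,0,0,0.14],[-0.55,0,0,0,0.14],[-0.55,0,0,0,0.14]])

```text
time: 18.35
position: [540.3, -219.0, 280.4]
ee_rot: [-0.001, -0.234, 0.972, 0.001]
contact_force: [-0.3, -0.2, -0.6]
grip_width: 66.4
finger_force: 0.0
```

Request:
carry_out(moves=[[-0.55,0,0,0.01,0.145],[-0.55,0,0,0.01,0.145],[-0.55,0,0,0.01,0.145],[-0.55,0,0,0.005,0.142],[-0.55,0,0,0,0],[-0.55,0,0,0,0]])

```text
time: 18.95
position: [540.5, -219.1, 246.1]
ee_rot: [-0.001, 0.047, 0.999, 0.0]
contact_force: [0.5, 0.8, 0.9]
grip_width: 66.3
finger_force: 0.0
```

```bash
python3 -c "
from h import *
jars();go(541,-219.3,192,TH_T)
p,_=snap('scene','s5.png');cv2.imwrite('pics/s5c.png',cv2.resize(p[130:330,140:480,::-1],None,fx=2.35,fy=2.35,interpolation=2))"
```

```text
green 25 [254.5 277.7] [510.1 236.5  46. ]
green 39 [279.  277.6] [511.2 172.2  46. ]
green 42 [303.5 277.1] [513.3 108.1  46. ]
turn 0.004  tool x -0.4 y -0.1 z 54.5 | pos [ 540.7 -219.2  246.5] th 3.047 t 19.0 w 65.5 f 0.0 [0.4 0.4 0.3]
```

View pics/s5c.png

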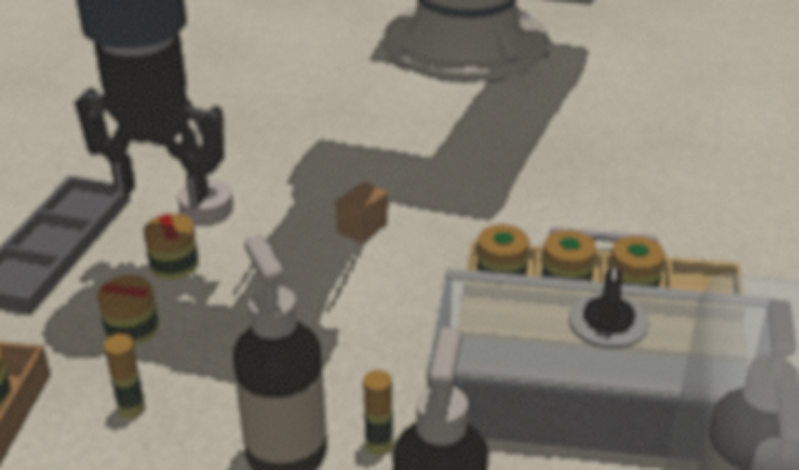

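All three passed jars stand in the drawer nests. The fingers straddle the bB line (170,240), so I'll descend and grip.

Request:
carry_out(moves=[[-0.55,0,0,0.02,0],[-0.55,0,0,0.02,0],[-0.55,0,0,0.014,0],[-0.55,0,0,0,0],[0.4,0,0,0,0],[0.4,0,0,0,0],[0.4,0,0,0,0],[0.4,0,0,0,0],[0.4,0,0,-0.02,0],[0.4,0,0,-0.03,0]])

```text
time: 20.05
position: [539.8, -218.9, 241.4]
ee_rot: [-0.002, 0.049, 0.999, 0.001]
contact_force: [0.3, -0.3, -0.9]
grip_width: 48.7
finger_force: 41.6
```

Request:
carry_out(moves=[[0.4,0,0,-0.03,0],[0.4,0,0,0,0],[0.4,0,0,0,0]])

```text
time: 20.35
position: [540.6, -219.1, 273.2]
ee_rot: [0.001, 0.049, 0.999, 0.0]
contact_force: [-0.6, -0.3, -2.1]
grip_width: 48.6
finger_force: 41.6
```

```bash
python3 -c "
from h import *
go(474.6,-340.2,250,TH_T)"
```

```text
turn 0.000  tool x 53.8 y -127.0 z 23.2 | pos [ 540.6 -219.1  273.2] th 3.043 t 20.4 w 48.6 f 41.6 [-0.6 -0.3 -2.1]
```

Request:
carry_out(moves=[[0.4,0.0108,-0.0254,0,0],[0.4,0.0108,-0.0254,0,0],[0.4,0.0108,-0.0254,0,0],[0.4,0.0108,-0.0254,0,0],[0.4,0.0108,-0.0254,0,0],[0.4,0,0,0.02,0],[0.4,0,0,0,0],[0.4,0,0,0,0]])

```text
time: 21.15
position: [474.2, -340.0, 251.7]
ee_rot: [-0.001, 0.049, 0.999, 0.0]
contact_force: [0.3, 0.0, -0.3]
grip_width: 48.8
finger_force: 41.7
```

```bash
python3 -c "
from h import *
go(474.6,-340.2,199,TH_T)"
```

```text
turn 0.000  tool x -0.4 y -0.2 z 52.7 | pos [ 474.2 -340.   251.7] th 3.043 t 21.1 w 48.8 f 41.7 [ 0.3  0.  -0.3]
```

Request:
carry_out(moves=[[0.4,0,0,0.02,0],[0.4,0,0,0.018,0],[0.4,0,0,0.008,0],[0.4,0,0,0.005,0],[0.4,0,0,0.002,0],[0.4,0,0,0,0],[0.4,0,0,0,0]])

```text
time: 21.85
position: [474.8, -340.3, 200.5]
ee_rot: [0.001, 0.049, 0.999, -0.0]
contact_force: [0.5, 0.1, -0.3]
grip_width: 48.8
finger_force: 41.8
```

Request:
carry_out(moves=[[-0.5,0,0,0,0],[-0.5,0,0,0,0],[-0.5,0,0,0,0],[-0.5,0,0,-0.02,0],[-0.5,0,0,-0.03,0],[-0.5,0,0,-0.03,0],[-0.5,0,0,0,0]])

```text
time: 22.55
position: [475.7, -341.1, 284.7]
ee_rot: [0.004, 0.049, 0.999, -0.002]
contact_force: [0.1, -0.4, 1.2]
grip_width: 64.3
finger_force: 0.0
```

```bash
python3 -c "
from h import *
jars();go(643,-223.5,250,TH_T)"
```

```text
green 28 [254.4 277.7] [510.  236.8  46. ]
green 39 [279.  277.6] [511.2 172.2  46. ]
green 41 [303.5 277.1] [513.4 107.9  46. ]
turn 0.000  tool x -155.6 y 133.0 z 32.2 | pos [ 475.1 -340.6  282.2] th 3.044 t 22.6 w 63.9 f 0.0 [-0.8  0.9 -0.2]
```

Request:
carry_out(moves=[[-0.55,-0.0259,0.0222,0,0],[-0.55,-0.0259,0.0222,0,0],[-0.55,-0.0259,0.0222,0,0],[-0.55,-0.0259,0.0222,0.006,0],[-0.55,-0.0259,0.0222,0.006,0],[-0.55,-0.0259,0.0222,0.01,0],[-0.55,0,0,0.01,0],[-0.55,0,0,0,0]])

```text
time: 23.4
position: [641.8, -222.1, 244.3]
ee_rot: [-0.003, 0.049, 0.999, 0.001]
contact_force: [-0.6, -0.7, -0.5]
grip_width: 66.2
finger_force: 0.0
```

```bash
python3 -c "
from h import *
jars();go(643,-223.5,192,TH_T)
p,_=snap('scene','s6.png');cv2.imwrite('pics/s6c.png',cv2.resize(p[130:330,120:460,::-1],None,fx=2.35,fy=2.35,interpolation=2))"
```

```text
green 25 [254.3 277.6] [510.4 237.   46. ]
green 39 [279.  277.6] [511.2 172.2  46. ]
green 42 [303.5 277.1] [513.3 108.1  46. ]
red 75 [474.8 293.8] [ 475.4 -342.8   46. ]
turn 0.000  tool x -1.5 y -0.5 z 53.8 | pos [ 641.6 -222.9  245.8] th 3.043 t 23.4 w 66.1 f 0.0 [-0.3  1.1  0.3]
```

View pics/s6c.png

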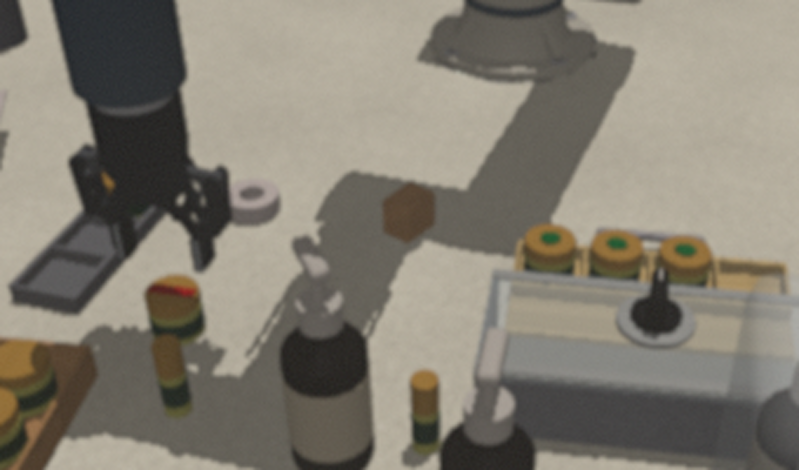

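bA is unmoved: its lid is at full-image (194,254) as before. bB sits in the near tray nest and the sticker roll hasn't moved. Descending onto bA.

Request:
carry_out(moves=[[-0.55,-0.0015,-0.0005,0.02,0],[-0.55,0,0,0.02,0],[-0.55,0,0,0.014,0],[-0.55,0,0,0,0],[0.4,0,0,0,0],[0.4,0,0,0,0],[0.4,0,0,0,0],[0.4,0,0,0,0],[0.4,0,0,-0.02,0],[0.4,0,0,-0.03,0]])

```text
time: 24.5
position: [642.8, -223.2, 241.7]
ee_rot: [-0.003, 0.049, 0.999, 0.001]
contact_force: [0.6, -0.7, -0.9]
grip_width: 48.5
finger_force: 41.6
```

Request:
carry_out(moves=[[0.4,0,0,-0.03,0],[0.4,0,0,0,0],[0.4,0,0,0,0]])

```text
time: 24.8
position: [643.6, -223.4, 274.3]
ee_rot: [0.001, 0.049, 0.999, 0.0]
contact_force: [1.1, 0.5, -2.6]
grip_width: 48.8
finger_force: 41.6
```

```bash
python3 -c "
from h import *
go(602,-352.8,250,TH_T)"
```

```text
turn 0.000  tool x 28.7 y -132.9 z 24.3 | pos [ 643.6 -223.4  274.3] th 3.043 t 24.8 w 48.8 f 41.6 [ 1.1  0.5 -2.6]
```

Request:
carry_out(moves=[[0.4,0.0058,-0.0266,0,0],[0.4,0.0058,-0.0266,0,0],[0.4,0.0058,-0.0266,0,0],[0.4,0.0058,-0.0266,0,0],[0.4,0.0058,-0.0266,0,0],[0.4,0,0,0.02,0],[0.4,0,0,0,0],[0.4,0,0,0,0]])

```text
time: 25.6
position: [601.5, -352.7, 252.2]
ee_rot: [-0.002, 0.049, 0.999, 0.001]
contact_force: [-0.1, -0.1, -1.4]
grip_width: 49.3
finger_force: 41.7
```

```bash
python3 -c "
from h import *
go(602,-352.8,199,TH_T)"
```

```text
turn 0.000  tool x -0.6 y -0.1 z 53.2 | pos [ 601.5 -352.7  252.2] th 3.044 t 25.6 w 49.3 f 41.7 [-0.1 -0.1 -1.4]
```

Request:
carry_out(moves=[[0.4,0,0,0.02,0],[0.4,0,0,0.018,0],[0.4,0,0,0.008,0],[0.4,0,0,0.005,0],[0.4,0,0,0.002,0],[0.4,0,0,0,0],[0.4,0,0,0,0]])

```text
time: 26.3
position: [602.0, -353.2, 201.6]
ee_rot: [0.001, 0.049, 0.999, -0.0]
contact_force: [0.1, 0.2, -0.6]
grip_width: 48.4
finger_force: 41.8
```

Request:
carry_out(moves=[[-0.5,0,0,0,0],[-0.5,0,0,0,0],[-0.5,0,0,0,0],[-0.5,0,0,-0.02,0],[-0.5,0,0,-0.03,0],[-0.5,0,0,-0.03,0],[-0.5,0,0,0,0]])

```text
time: 27.0
position: [602.7, -353.8, 286.7]
ee_rot: [0.004, 0.049, 0.999, -0.002]
contact_force: [0.7, -0.4, 1.4]
grip_width: 64.2
finger_force: 0.0
```

```bash
python3 -c "
from h import *
jars();go(400,203,290,TH_D)"
```

```text
green 29 [254.3 277.6] [510.2 237.   46. ]
green 39 [279.  277.6] [511.2 172.2  46. ]
green 42 [303.5 277.1] [513.3 108.1  46. ]
turn -1.696  tool x -561.6 y 187.3 z -6.1 | pos [ 602.3 -353.4  283.9] th 3.044 t 27.1 w 64.1 f 0.0 [-0.1  0.5 -0.4]
```

Request:
carry_out(moves=[[1,0.0162,0.0333,0,0],[1,0.0162,0.0333,0,0],[1,0.0162,0.0333,0,0],[1,0.0162,0.0333,0,0],[1,0.0162,0.0333,0,0],[1,0.0162,0.0333,0,0],[1,0.0162,0.0333,0,0],[1,0.0162,0.0333,0,0]])

```text
time: 27.85
position: [497.8, -74.0, 280.0]
ee_rot: [-0.001, 0.049, 0.999, 0.0]
contact_force: [1.3, 0.6, 0.7]
grip_width: 0.0
finger_force: 0.0
```

Request:
carry_out(moves=[[1,0.0162,0.0333,0,0],[1,0.0162,0.0333,0,0],[1,0.0162,0.0333,0,0],[1,0.0162,0.0333,0,0],[1,0.0162,0.0333,0,0],[1,0.0162,0.0333,0,0],[1,0.0162,0.0333,0,0],[1,0.0162,0.0333,0,0]])

```text
time: 28.65
position: [395.0, 203.6, 280.2]
ee_rot: [-0.0, 0.049, 0.999, -0.0]
contact_force: [0.4, 0.8, -0.6]
grip_width: 0.1
finger_force: 0.0
```

Request:
carry_out(moves=[[1,0,0,0,-0.145],[1,0,0,0,-0.145],[1,0,0,0,-0.145],[1,0,0,0,-0.145],[1,0,0,0,-0.145],[1,0,0,0,-0.145],[1,0,0,0,-0.145],[1,0,0,0,-0.145],[1,0,0,0,-0.145],[1,0,0,0,-0.145]])

```text
time: 29.65
position: [395.7, 202.3, 280.0]
ee_rot: [-0.001, -0.628, 0.778, 0.0]
contact_force: [0.2, -0.2, -1.6]
grip_width: 0.2
finger_force: 0.0
```

Request:
carry_out(moves=[[1,0,0,0,-0.145],[1,0,0,0,-0.145],[1,0,0,0,-0.145],[1,0,0,0,-0.145],[1,0,0,0,-0.145],[1,0,0,0,-0.145],[1,0,0,0,-0.145],[1,0,0,0,-0.145],[1,0,0,0,-0.145],[1,0,0,0,-0.145]])

```text
time: 30.65
position: [395.7, 202.3, 280.0]
ee_rot: [0.0, 0.986, -0.166, -0.0]
contact_force: [-0.1, 0.7, 0.9]
grip_width: 0.2
finger_force: 0.0
```

```bash
python3 -c "
from h import *
jars('t5.png');go(395,202,184,0.027);print(env.get_state()['joint_pos'])
p=cv2.imread('pics/t5.png');cv2.imwrite('pics/t5c.png',cv2.resize(p[180:320,200:500],None,fx=2.66,fy=2.66,interpolation=2))"
```

```text
green 33 [254.4 277.7] [510.1 236.7  46. ]
green 34 [279.2 277.5] [511.4 171.8  46. ]
green 42 [303.5 277.1] [513.3 108.1  46. ]
red 71 [479.9 245.7] [ 602.1 -357.    46. ]
red 74 [474.7 293.7] [ 475.7 -342.6   46. ]
turn -0.354  tool x -0.7 y 0.3 z 96.1 | pos [395.7 202.3 280.1] th -0.327 t 30.7 w -0.1 f 0.0 [-0.1 -0.  -0.3]
[ 0.8  0.1 -0.4 -0.  -1.1  0.4]
```

View pics/t5c.png

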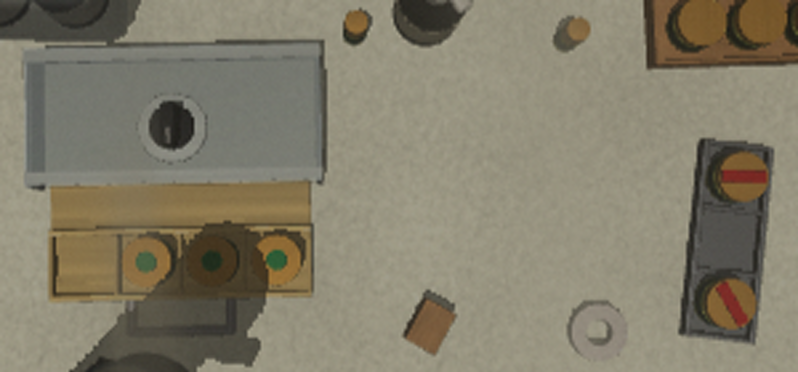

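All jars sit in their nests: three green-dot jars in the drawer, two red-strip jars in the tray. The middle tray nest and one drawer nest are empty. Next I'll lower in front of the handle and push.

Request:
carry_out(moves=[[1,0,0,0.01,-0.12],[1,0,0,0.03,-0.12],[1,0,0,0.03,-0.114],[1,0,0,0.02,0],[1,0,0,0.008,0],[1,0,0,0,0],[1,0.01,0,0,0],[1,0.01,0,0,0]])

```text
time: 31.5
position: [417.3, 203.4, 184.0]
ee_rot: [-0.001, 1.0, 0.007, 0.001]
contact_force: [0.8, 0.4, 0.3]
grip_width: 0.4
finger_force: 0.0
```

Request:
carry_out(moves=[[1,0.006,0,0,0],[1,0.006,0,0,0],[1,0.006,0,0,0],[1,0.006,0,0,0],[1,0.006,0,0,0],[1,0.006,0,0,0],[1,0.006,0,0,0]])

```text
time: 32.2
position: [458.4, 203.5, 182.6]
ee_rot: [-0.0, 1.0, 0.007, -0.0]
contact_force: [-2.9, 1.8, 2.0]
grip_width: 0.1
finger_force: 1.5
```

```bash
python3 -c "
from h import *
jars();go(540,206,181,0.027)"
```

```text
green 36 [254.2 264.3] [545.  237.9  46. ]
green 35 [279.  263.8] [547.2 172.8  46. ]
green 39 [303.  263.4] [549.2 109.9  46. ]
red 70 [479.9 245.7] [ 602.2 -357.    46. ]
red 72 [474.7 293.7] [ 475.7 -342.5   46. ]
turn -0.012  tool x 80.7 y -0.2 z 1.7 | pos [459.3 203.7 182.7] th 0.015 t 32.2 w -0.2 f 0.0 [1.  0.7 1.1]
```

Request:
carry_out(moves=[[1,0.008,0,0,0],[1,0.008,0,0,0],[1,0.008,0,0,0],[1,0.008,0,0,0],[1,0.008,0,0,0],[1,0.008,0,0,0],[1,0.008,0,0,0],[1,0.007,0,0,0],[1,0.007,0,0,0],[1,0.007,0,0,0]])

```text
time: 33.25
position: [535.5, 204.6, 182.6]
ee_rot: [0.0, 1.0, 0.007, -0.0]
contact_force: [-3.3, 2.6, 0.8]
grip_width: 0.2
finger_force: 1.5
```

Request:
carry_out(moves=[[1,0.003,0,0,0],[1,0.003,0,0,0],[1,0.002,0,0,0],[1,0,0,0,0]])

```text
time: 33.65
position: [538.8, 204.5, 182.3]
ee_rot: [0.001, 1.0, 0.006, -0.006]
contact_force: [-25.6, 6.1, 17.6]
grip_width: -0.1
finger_force: 12.8
```

```bash
python3 -c "
from h import *
jars();go(543,206,181,0.027)"
```

```text
red 70 [479.8 245.7] [ 602.2 -356.5   46. ]
red 72 [474.8 293.9] [ 475.3 -342.7   46. ]
turn -0.014  tool x 4.2 y -1.3 z 1.3 | pos [538.8 204.5 182.3] th 0.013 t 33.7 w 0.3 f 12.7 [-26.4   6.8  17.3]
```

Request:
carry_out(moves=[[1,-0.005,0,0,0],[1,-0.01,0,0,0],[1,-0.03,0,0,0],[1,-0.04,0,0,0],[1,-0.02,0,-0.02,0],[1,0,0,-0.04,0],[1,0,0,-0.04,0]])

```text
time: 34.4
position: [437.5, 202.7, 284.0]
ee_rot: [0.001, 1.0, 0.008, 0.0]
contact_force: [1.7, 1.0, -0.2]
grip_width: -0.0
finger_force: 0.0
```

```bash
python3 -c "
from h import *
jars('t6.png');go(638,208,300,0.027)
p=cv2.imread('pics/t6.png');cv2.imwrite('pics/t6c.png',cv2.resize(p[180:320,200:340],None,fx=4,fy=4,interpolation=2))"
```

```text
red 71 [479.8 245.7] [ 602.1 -356.6   46. ]
red 74 [474.7 293.7] [ 475.8 -342.5   46. ]
turn -0.011  tool x 198.1 y 1.2 z -8.4 | pos [439.9 203.8 291.6] th 0.016 t 34.5 w 0.3 f 0.0 [1.7 0.2 7.6]
```

View pics/t6c.png

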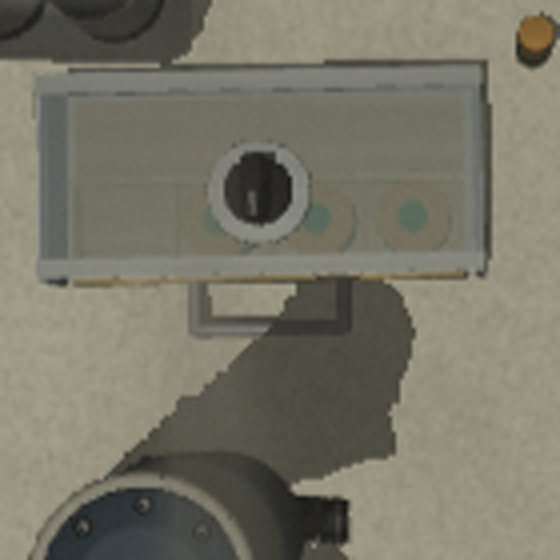

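The drawer is shut: its front is flush with the unit, and the push stopped hard at about 26 N with all the load on the fingers. The jars stand upright under the cover. The knob is at crop (259,190), so I'm heading there.

Request:
carry_out(moves=[[0,0,0,-0.01,-0.012],[0,0.033,0,0,0],[0,0.033,0,0,0],[0,0.033,0,0,0],[0,0.033,0,0,0],[0,0.033,0,0,0],[0,0.033,0,0,0],[0,0,0,0,0],[0,0,0,0,0]])

```text
time: 35.35
position: [636.4, 207.9, 290.8]
ee_rot: [0.001, 1.0, 0.013, -0.001]
contact_force: [-0.7, 0.5, -0.0]
grip_width: 42.9
finger_force: 0.0
```

```bash
python3 -c "
from h import *
go(638.3,207.4,263,0.027)
p,_=snap('scene');cv2.imwrite('pics/s7c.png',cv2.resize(p[170:330,320:480,::-1],None,fx=3.6,fy=3.6,interpolation=2))"
```

```text
turn -0.002  tool x 1.9 y 0.5 z 27.8 | pos [636.4 207.9 290.8] th 0.025 t 35.4 w 42.9 f 0.0 [-0.7  0.5 -0. ]
```

View pics/s7c.png

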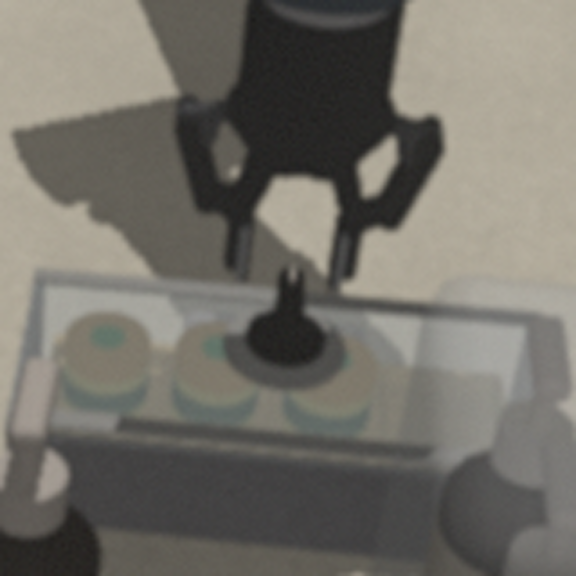

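The fingers straddle the knob bar (crop 290,300), and three upright jars are visible under the cover. I'll descend and grip the knob.

Request:
carry_out(moves=[[0,0.002,0,0.014,0],[0,0,0,0.012,0],[0,0,0,0,0],[0,0,0,0,0],[1,0,0,0,0],[1,0,0,0,0],[1,0,0,0,0],[1,0,0,0,0]], newtons=40)

```text
time: 36.2
position: [637.9, 209.9, 267.7]
ee_rot: [-0.002, 1.0, 0.013, 0.001]
contact_force: [-0.3, 5.2, 1.5]
grip_width: 13.0
finger_force: 43.8
```

```bash
python3 -c "
from h import *
go(638.3,207.4,263,0.027);print(env.get_state()['torque'])"
```

```text
turn -0.000  tool x 0.4 y 2.5 z 4.7 | pos [637.9 209.9 267.7] th 0.027 t 36.2 w 13.0 f 43.8 [-0.3  5.2  1.5]
[ 1.6  0.5 -0. ]
```

Request:
carry_out(moves=[[1,0,-0.002,0,0.1],[1,0,0,0,0.13],[1,0,0,0,0.13],[1,0,0,0,0.13],[1,0,0,0,0.13],[1,0,0,0,0.13],[1,0,0,0,0.13],[1,0,0,0,0.13],[1,0,0,0,0.13],[1,0,0,0,0.13]])

```text
time: 37.2
position: [638.2, 211.2, 267.7]
ee_rot: [-0.002, 0.811, -0.585, 0.0]
contact_force: [0.3, 3.6, -0.0]
grip_width: 13.2
finger_force: 43.7
```

Request:
carry_out(moves=[[1,0,0,0,0.08],[1,0,0,0,0.06],[1,0,0,0,0.03],[1,0,0,0,0.03],[1,0,0,0,0],[1,0,0,0,0]])

```text
time: 37.8
position: [638.3, 211.3, 267.7]
ee_rot: [-0.002, 0.751, -0.66, 0.001]
contact_force: [2.3, 4.6, 3.2]
grip_width: 12.7
finger_force: 67.3
```

```bash
python3 -c "
from h import *
go(638.3,207.4,263,0.027);s=env.get_state();print(s['torque'],s['joint_pos'][5])"
```

```text
turn -1.468  tool x -0.1 y 3.9 z 4.7 | pos [638.3 211.3 267.7] th -1.441 t 37.8 w 12.7 f 67.3 [2.3 4.6 3.2]
[ 1.8 -0.5  1.9] -0.4216982134048105
```

The torque rose to 1.9 N m after 1.47 rad, so the knob is at its stop. Releasing and lifting off.

Request:
carry_out(moves=[[1,0,0,0,-0.03],[0,0,0,0,0],[0,0,0,0,0],[0,0,0,0,0],[0,0,0,-0.02,0],[0,0,0,-0.03,0],[0,0,0,-0.03,0],[0,0.04,0,-0.02,0],[0,0.04,0,0,0],[0,0.04,0,0,0]])

```text
time: 38.8
position: [656.5, 90.5, 367.4]
ee_rot: [-0.0, 0.76, -0.65, 0.0]
contact_force: [0.1, 0.3, -0.9]
grip_width: 42.7
finger_force: 0.0
```

Request:
carry_out(moves=[[0,0.04,0.04,0,0],[0,0.04,0.04,0,0],[0,0.04,0.04,0,0],[0,0,0,0,0]])

```text
time: 39.2
position: [565.1, -33.7, 367.4]
ee_rot: [0.001, 0.759, -0.651, -0.0]
contact_force: [1.2, 0.4, 0.9]
grip_width: 42.7
finger_force: 0.0
```

```bash
python3 -c "
from h import *
go(638.3,207.4,263);jars('t8.png')
p=cv2.imread('pics/t8.png');p2,_=snap('scene')
a=cv2.resize(p[180:320,200:340],None,fx=2.8,fy=2.8,interpolation=2);b=cv2.resize(p2[170:310,320:460,::-1],None,fx=2.8,fy=2.8,interpolation=2)
cv2.imwrite('pics/f.png',np.hstack([a,b]))
for y in (496,325): print(crop2w(272,y,21,200))"
```

```text
turn -0.000  tool x -227.3 y -108.8 z 104.4 | pos [565.1 -33.7 367.4] th -1.419 t 39.2 w 42.7 f 0.0 [1.2 0.4 0.9]
red 70 [479.8 245.7] [ 602.2 -356.5   46. ]
red 71 [474.8 293.8] [ 475.5 -342.7   46. ]
[441.1 203.3  21. ]
[555.1 205.6  21. ]
```

View pics/f.png

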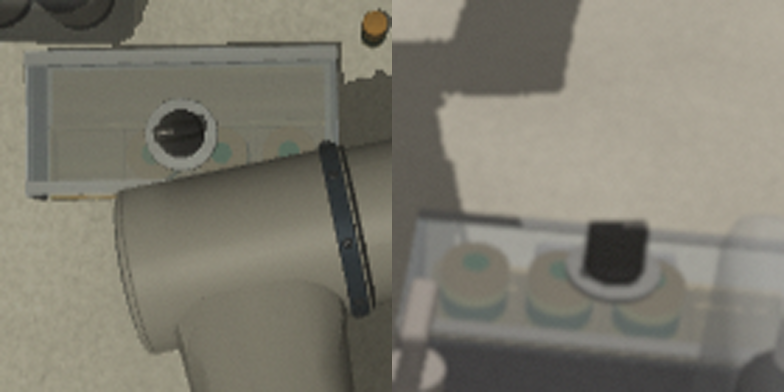

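The knob bar now lies across the travel, about 80° round. The drawer front is flush with the unit, the jars are upright, and the arm is clear of everything.

```bash
python3 -c "
from h import *
print(env.close_job())"
```

```text
the job is handed in; nothing more can be done
None
```

I sorted all five jars that were there (three green-dot into the drawer, two red-strip into the reject tray), pushed the drawer shut to a hard stop, turned the clamp knob clockwise to its stop, and handed the job in at about 39 s; no verdict was returned.

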